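Tap the dryer's filter cassette home against its hidden buffer

ROBOT

A 7-joint arm with a two-finger parallel gripper is mounted at the origin on the work surface. World frame = base frame: x ahead of the robot, y to its left, z up, the work surface at z = 0. Lengths are in m, angles in rad, forces in N, time in s.
With the tool pointing down it reaches from about 0.425 to 0.875 m from the base axis. Payload 4.7 kg.
Tool frame: the origin (TCP) lies midway between the tips of the shut fingers; the grasp point (between the pads) lies 19 mm behind it; z points along the fingers, y is the line along which they close (so a half turn about z gives the same grasp; the last joint's range is limited). The gripper opens to 87 mm and grips with 3 to 60 N. Pads are 19 mm wide; open, the fingers measure 117 mm over their backs; the gripper's body (75 mm by 190 mm) begins 51 mm behind the grasp point.
Start: joints at [1.14, 0.321, -0.07, 1.45, 0.023, 1.371, -0.057], TCP at [0.28, -0.587, 0.223] pointing down, gripper open.
Joint ranges: [-2.86, 2.86], [-0.3, 2.09], [-1.38, 1.24], [0.06, 2.45], [-1.56, 4.7], [0.09, 2.05], [-2.69, 2.69]. Speed limits (rad/s): [2.57, 2.57, 3.14, 3.14, 3.14, 3.14, 3.14].

INTERFACE

Orientations are given as a rotation vector (axis times angle).
In Python, from bench import ctrl gives the robot as it stands. The module is installed in compiled form; this text tells all that it offers.
- The arm moves only by the shell command python3 -m handwheel 'ROWS' [FORCE]. ROWS is JSON, a list of rows, each a list of 7 numbers: the finger opening in m, from 0 to 0.087, then the shift along the tool's x, y, z in m, then the turn, a rotation vector about the tool's x, y, z in degrees. A call has 1 to 12 rows; each row shifts and turns the commanded pose from where the row before left it, along the tool's axes as they then stand; what a row does not reach is not made up. A row lasts 1/8 s, in which the tool goes at most 62.5 mm and 10.7 degrees, less where a joint would pass 70% of its speed; a pose out of reach is approached as far as the arm can. A call is refused whole if a number of a shift passes 0.0625 or a number of a turn 10.7, either way. A call with a gripper value outside its range is refused whole. The fingers move at their own pace and stop on an object; FORCE is the grip in N (left out, the last holds). Time passes only in rows, so rows that do not move let the fingers close. It gives the time, the measured TCP pose, the force, the opening and the grip force at its end, in the units of the state.
- ctrl.get_state(): the state, without advancing time (a new reading comes with each control period).
- ctrl.get_image(name): name is "side" or "top" or "wrist"; returns (picture, depth): 400x640x3 uint8, blue, green, red; 400x640 float32, m along the optical axis (not along the pixel's ray), 0 where there is no reading.
- ctrl.camera_info(name): a dict with "intrinsics" (3x3 intrinsics, pixels), "D" ([k1, k2, p1, p2, k3] as OpenCV has them; the pictures are not rectified), "R" (3x3) and "t" (3): a world point X has camera coordinates R X + t. Camera axes: x right, y down, z forward; pixel columns grow to the right and rows downward; lengths in m; the calibration is good to about 2 mm. A picture is of the moment at which its call begins: read the wrist's pose just before it. camera_info takes no time and is no camera call; for the wrist camera it gives the pose at the moment of the call.
- ctrl.close_job(): hands the job in; it is judged then, once.
The state is a dict: "time": time; "joint_positions": joint angles; "qd": joint speeds; "joint_torque": joint torques, N m; "position": TCP position; "tool_rot": TCP orientation; "ft_force": force on the tool from outside, world axes, zero at the start; "torque": the same for the moment, N m; "grip_width": opening from 0.0 (shut) to 1.0 (fully open); "grip_force": force on a finger pad.
Only numpy, scipy, OpenCV 4.12 (cv2) and the standard library are available. Lean on these libraries where they do the work, as an engineer would, in place of code of your own. Each camera call takes 0.05 s, during which the arm holds its last target. There are 200 camera calls.

TASK

Take the tapping bar from its tray and, touching the grey filter cassette with nothing but the bar, tap it gently along the channel of the white filter unit, about a centimetre at each tap and drawing the bar clear between taps, until it is fully home against the buffer that you cannot see under the roof. Stop there without forcing it (never more than 20 N on the cassette), then lay the bar back in its tray, let go, and leave the other things on the counter where they are.

Things in the scene. Friction and masses are not known exactly. Their poses are not given: they have to be found in the camera images.
- dock: white filter unit fixed to the counter: a channel along its own x, open at the -x end (mouth), origin on the counter under the channel. Its +x, the direction to tap, points roughly to world -y, yaw varies. Floor plate 6 mm thick from x = -110 to +100 mm; side walls from -60 to +100 mm, 74 mm apart inside, 66 mm high; roof (top at 70 mm) over x = -4 to +100 mm
- dock_roof (a point): centre of the roof's top, at dock x = +48 mm. The roof hides a black spring buffer plate, 50 mm wide, that faces the mouth somewhere between dock x = +40 and +76 mm: different in each run, not measured, to be found by feel. It gives about 5 N per mm for up to 9 mm, and pushes back; it has only to be just met
- cassette: grey filter cassette, a box 100 (along its x) x 70 x 56 mm high, 0.3 to 0.55 kg, dark slots on top, white rear (-x) panel; origin under its centre. It stands on the channel floor, x along the channel, 2 mm play each side; its nose (+x) starts at dock x = 0 to 4 mm, 36 to 76 mm short of the buffer. Sliding it takes about 2 to 5 N; at the buffer the force climbs above that
- cassette_rear (a point): middle of the cassette's rear face, 34 mm above its underside (40 mm above the counter): where to tap it, in the cassette's +x direction
- bar: tapping bar, 170 mm long along its own x, 0.22 kg, lying in the tray: wooden handle 18 mm wide and 22 mm high in the middle (x = -61 to +49 mm), square rubber head 36 mm wide x 40 mm high at the +x end, dark wooden butt 30 x 40 mm at the -x end. Origin at the underside, midway along its length
- bar_mid (a point): middle of the handle, 20 mm above the bar's underside, where to grip it across its 18 mm width; axes as the bar
- bar_face (a point): centre of the head's flat striking face, 85 mm from bar_mid along the bar's +x
- tray: low open aluminium tray fixed to the counter, 230 (its x) x 124 x 14 mm high, walls and floor 4 mm. Origin at the centre of its underside. The bar lies lengthwise in it, head towards the tray's +x, and goes back in it lengthwise
- jar: lidded glass jar, 68 mm across, 85 mm high, origin under its centre; to be left alone
- soapbox: cardboard soap packet 55 x 85 x 60 mm high, origin under its centre; to be left alone
- scrub: wooden scrubbing brush 110 x 45 x 35 mm high, bristles down, origin under its centre; to be left alone
There are look-alikes about, which are no part of the job. What is shaped like the bar but blue or pink is not meant. What is shaped like the cassette but blue or purple is not meant.

How it is judged:
On the way, in this order (a step that is already met when the one before it is completed fails the run):
1. the bar is lifted out of the tray, the cassette not yet moved (height (world z) of bar_mid above 0.036 m and distance of cassette from where it was at the start of the episode below 0.003 m), for 0.1 s.
2. after a first tap or two the cassette rests 3 to 16 mm further in with the bar clear of it (contact force between bar and cassette below 0.1 N and linear speed of cassette below 0.01 m/s and distance of cassette from where it was at the start of the episode between 0.003 and 0.016 m), for 0.1 s.
3. after further taps it rests more than 16 mm in, still over 3 mm short of the buffer, with the bar clear of it (contact force between bar and cassette below 0.1 N and linear speed of cassette below 0.01 m/s and distance of cassette from where it was at the start of the episode above 0.016 m and x of pad in the frame of cassette above 0.056 m), for 0.1 s.
4. the cassette rests home against the buffer, with the bar clear of it (contact force between bar and cassette below 0.1 N and linear speed of cassette below 0.01 m/s and x of pad in the frame of cassette below 0.055 m and angle between the x axis of cassette and the x axis of dock, either way round below 0.06 rad), for 0.2 s.
At the end, for the whole second after the job is handed in: The cassette rests in the channel with its nose within 2 mm of the buffer's face and square to it (0.06 rad), nothing pushing it; the bar lies at rest on the tray's floor (its middle within 50 mm of the tray's centre along either tray axis and under 30 mm above the tray's underside) (all of step 4 and x of bar_mid in the frame of tray between -0.05 and 0.05 m and y of bar_mid in the frame of tray between -0.05 and 0.05 m and z of bar_mid in the frame of tray below 0.03 m and linear speed of bar below 0.02 m/s); the robot touches nothing.
It fails at once if more than 20 N between the bar and the cassette (contact force between bar and cassette above 20 N).
It fails at once if the fingers or arm touch the cassette (contact force between any of the fingers, the arm and cassette above 0.5 N).
It fails at once if a bystander is moved by more than 15 mm (distance of any of jar, soapbox, scrub from where it was at the start of the episode above 0.015 m).
It also fails if it takes over 64 s, if anything falls off the work surface, if the arm or the gripper's body presses on something with over 40 N, if the wrist force passes 120 N, or if a joint passes its speed limit or range.

## Working session

There is one attempt and no reset: what is moved stays moved. The work goes in short steps, Python scripts to look and compute and a shell command to move; the robot and the scene stay as the last step left them, time stands still between calls to the robot, and variables do not carry over. Pictures are saved under pics/ and viewed, at most 10 in all, crops included, and the job is handed in when it is done.

```bash
mkdir -p pics; python3 - <<'E'
from bench import ctrl
import cv2,numpy as np
s=ctrl.get_state();print({k:np.round(v,3) for k,v in s.items()})
for n in("top","side"):
    im,d=ctrl.get_image(n);cv2.imwrite(f"pics/{n}0.png",im);np.save(f"pics/{n}0.npy",d)
    c=ctrl.camera_info(n);print(n,{k:np.round(v,4).tolist() for k,v in c.items()}, (d>0).mean())
E
```

```text
{'time': np.float64(0.0), 'joint_positions': array([ 1.14 ,  0.322, -0.07 ,  1.452,  0.023,  1.371, -0.057]), 'qd': array([ 0.   ,  0.   , -0.001,  0.002,  0.001, -0.001,  0.001]), 'joint_torque': array([-0.0000e+00, -4.9129e+01, -4.0400e-01, -3.1253e+01, -6.4000e-02,
        4.4000e-02,  0.0000e+00]), 'position': array([ 0.279, -0.586,  0.221]), 'tool_rot': array([-3.062e+00, -6.930e-01,  1.000e-03]), 'ft_force': array([ 0.268, -0.52 , -0.139]), 'torque': array([ 0.011,  0.039, -0.053]), 'grip_force': np.float64(0.0), 'grip_width': np.float64(0.998)}
top {'intrinsics': [[449.9143, 0.0, 316.2069], [0.0, 449.9143, 192.6788], [0.0, 0.0, 1.0]], 'D': [-0.0674, 0.0, 0.0, 0.0, 0.0], 'R': [[0.0143, -0.9999, 0.0054], [-0.9984, -0.0145, -0.0545], [0.0546, -0.0046, -0.9985]], 't': [0.0764, 0.5785, 1.4656]} 0.99615234375
side {'intrinsics': [[452.7399, 0.0, 315.3786], [0.0, 452.7399, 192.1018], [0.0, 0.0, 1.0]], 'D': [-0.0281, 0.0, 0.0, 0.0, 0.0], 'R': [[-0.8516, -0.5242, -0.0068], [-0.273, 0.4545, -0.8479], [0.4476, -0.7202, -0.5301]], 't': [0.5343, 0.1635, 1.0749]} 0.99598828125
```

View pics/top0.png

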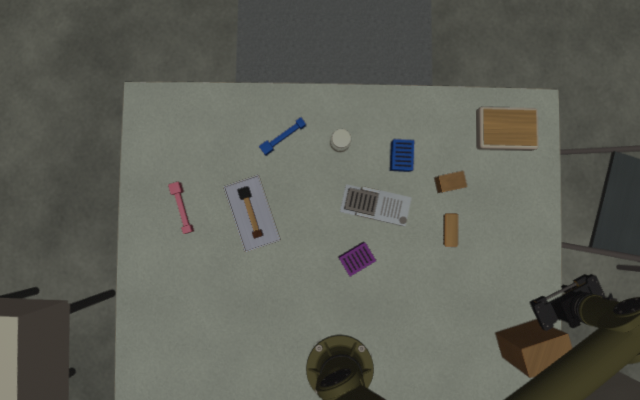

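View pics/side0.png

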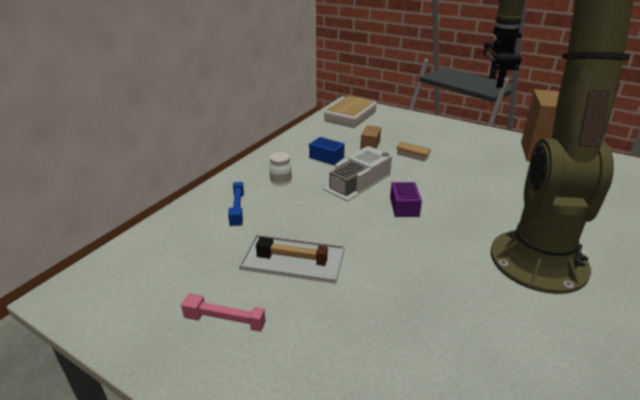

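The top view shows the bar in its tray: black head (244,193), butt (257,233). The cassette is at (361,202) and the dock roof at (390,208), so the tap direction is image right. The side view shows the bar at (292,250), the cassette at (345,178) and the dock at (372,165).

```bash
cat > h.py <<'E'
from bench import ctrl
import cv2,numpy as np
from scipy.spatial.transform import Rotation as Ro
def rays(c,uv):
    uv=np.asarray(uv,float).reshape(-1,1,2)
    n=cv2.undistortPoints(uv,c["intrinsics"],np.array(c["D"])).reshape(-1,2)
    return np.c_[n,np.ones(len(n))]
def cloud(c,d,mask):
    v,u=np.nonzero(mask&(d>0));r=rays(c,np.c_[u,v])*d[v,u][:,None]
    return (r-c["t"])@np.asarray(c["R"])
def plane(c,uv,z):
    R=np.asarray(c["R"]);o=-R.T@c["t"];r=rays(c,uv)@R
    return o+r*((z-o[2])/r[:,2])[:,None]
def rect(P):
    (cx,cy),(w,h),a=cv2.minAreaRect((P[:,:2]*1000).astype(np.float32))
    return np.round([cx,cy,w,h,a],1)
def box(shape,u0,v0,u1,v1):
    m=np.zeros(shape,bool);m[v0:v1,u0:u1]=1;return m
E
cat > m.py <<'E'
from h import *
for n,bb,db in(("top",(222,172,284,254),(335,178,418,232)),("side",(238,230,350,288),(320,145,396,202))):
    im=cv2.imread(f"pics/{n}0.png");d=np.load(f"pics/{n}0.npy");c=ctrl.camera_info(n)
    hsv=cv2.cvtColor(im,cv2.COLOR_BGR2HSV).astype(int);S=hsv[...,1];V=hsv[...,2];B=box(S.shape,*bb)
    def show(nm,m):
        P=cloud(c,d,m); 
        if len(P)>5: print(n,nm,len(P),"mean",np.round(P.mean(0),4),"zp",np.round(np.percentile(P[:,2],[5,25,50,75,95]),4),rect(P))
    show("handle",B&(S>70)&(V>100)); show("head",B&(V<45)); show("butt",B&(S>70)&(V<95)&(V>=45))
    D=box(S.shape,*db); X=np.zeros((*S.shape,3)); v,u=np.nonzero(d>0); X[v,u]=cloud(c,d,d>0)
    if n=="top": show("trayall",B&(X[...,2]>.008)&(X[...,2]<.1))
    show("roof",D&(X[...,2]>.064)); show("60ish",D&(X[...,2]>.05)&(X[...,2]<.066))
    show("dark",D&(V<80)&(X[...,2]>.04)); show("dockall",D&(X[...,2]>.004))
    cv2.imwrite(f"pics/{n}z.png",cv2.resize(np.hstack([im[db[1]-5:db[3]+5,db[0]-5:db[2]+5]]),None,fx=7,fy=7,interpolation=cv2.INTER_CUBIC))
E
python3 m.py
```

```text
top handle 164 mean [0.5047 0.2968 0.0348] zp [0.0294 0.0323 0.0349 0.037  0.0402] [504.7 296.9 107.3  17.1  18.9]
top head 102 mean [0.5727 0.3179 0.0431] zp [0.0377 0.0413 0.0433 0.0449 0.0478] [572.4 318.5  30.9  34.5  18.3]
top butt 69 mean [0.4576 0.2788 0.0416] zp [0.0323 0.0397 0.0429 0.0451 0.0474] [496.  288.5 132.   28.4  14.5]
top trayall 879 mean [0.5148 0.2995 0.024 ] zp [0.0083 0.0108 0.0173 0.0377 0.0452] [512.6 288.  254.2 195.3   5.4]
top roof 1128 mean [ 0.5342 -0.1387  0.0693] zp [0.0646 0.0669 0.0692 0.0714 0.0748] [ 540.7 -110.4  197.9   94.2   77.5]
top 60ish 802 mean [ 0.5476 -0.0765  0.0616] zp [0.0559 0.0598 0.0621 0.0639 0.0656] [ 540.9 -110.   198.5   94.6   77.9]
top dark 346 mean [ 0.5499 -0.0613  0.0618] zp [0.0566 0.0597 0.0619 0.0638 0.0671] [550.4 -57.6  91.3  71.2  78.8]
top dockall 2132 mean [ 0.5409 -0.1083  0.0559] zp [0.0049 0.059  0.0647 0.0694 0.0735] [ 541.9 -114.9  176.3  273.9    0.7]
side handle 246 mean [0.504  0.2999 0.0331] zp [0.0304 0.0323 0.0333 0.0341 0.0351] [504.7 299.2 108.4  21.3  16.4]
side head 334 mean [0.5363 0.321  0.032 ] zp [0.0139 0.0233 0.0338 0.0418 0.0442] [507.4 300.6 165.5  37.6  19.1]
side butt 276 mean [0.4799 0.2964 0.0292] zp [0.0171 0.0221 0.0266 0.0407 0.0435] [499.3 272.4 134.3  75.6  17.9]
side roof 566 mean [ 0.5273 -0.1481  0.0681] zp [0.0648 0.067  0.0681 0.0691 0.0713] [ 534.7 -129.1  165.3   99.2   77.3]
side 60ish 903 mean [ 0.5474 -0.0838  0.0586] zp [0.0515 0.0551 0.0595 0.0614 0.0648] [ 543.4 -110.4  210.5  340.2   88.5]
side dark 406 mean [ 0.5579 -0.0682  0.0551] zp [0.0419 0.0487 0.0587 0.0608 0.0624] [547.2 -69.4 133.7 367.8  57.5]
side dockall 2699 mean [ 0.5463 -0.1045  0.0446] zp [0.0069 0.0264 0.0515 0.0618 0.0693] [ 555.1 -129.   215.2  421.2   35. ]
```

```bash
python3 -m handwheel '[[0.087,0.045,-0.038,-0.01,0,0,0],[0.087,0.045,-0.038,-0.01,0,0,0],[0.087,0.045,-0.038,-0.01,0,0,0],[0.087,0.045,-0.038,-0.01,0,0,0],[0.087,0.045,-0.038,-0.01,0,0,0],[0.087,0.045,-0.038,-0.01,0,0,0],[0.087,0.045,-0.038,-0.01,0,0,0],[0.087,0.045,-0.038,-0.01,0,0,0],[0.087,0.045,-0.038,-0.01,0,0,0],[0.087,0,0,0,0,0,-10],[0.087,0,0,0,0,0,-10],[0.087,0,0,0,0,0,0]]'; python3 - <<'E'
from h import *
c=ctrl.camera_info("wrist");im,d=ctrl.get_image("wrist");cv2.imwrite("pics/w1.png",im);np.savez("pics/w1.npz",d=d,**{k:np.array(v) for k,v in c.items()})
print({k:np.round(v,3).tolist() for k,v in c.items()});s=ctrl.get_state();print(s["position"],Ro.from_rotvec(s["tool_rot"]).as_matrix().round(3))
c=ctrl.camera_info("top");print(plane(c,[(340,130),(262,147),(302,122),(402,155),(355,260)],[.085,.03,.03,.05,.05][0]).round(3))
E
```

```text
time: 1.6
position: [0.4979, -0.1037, 0.3122]
tool_rot: [-2.898, -1.212, 0.001]
ft_force: [0.6, -0.4, -0.4]
grip_width: 0.998
grip_force: 0.0
{'intrinsics': [[320.085, 0.0, 321.193], [0.0, 320.085, 205.835], [0.0, 0.0, 1.0]], 'D': [-0.022, 0.0, 0.0, 0.0, 0.0], 'R': [[0.712, -0.702, -0.0], [-0.677, -0.687, 0.266], [-0.187, -0.189, -0.964]], 't': [-0.427, 0.21, 0.55]}
[ 0.49790071 -0.10379523  0.31221817] [[ 0.704  0.711 -0.001]
 [ 0.711 -0.704  0.   ]
 [-0.    -0.    -1.   ]]
[[ 0.773  0.013  0.085]
 [ 0.715  0.258  0.085]
 [ 0.797  0.133  0.085]
 [ 0.697 -0.185  0.085]
 [ 0.365 -0.039  0.085]]
```

View pics/w1.png

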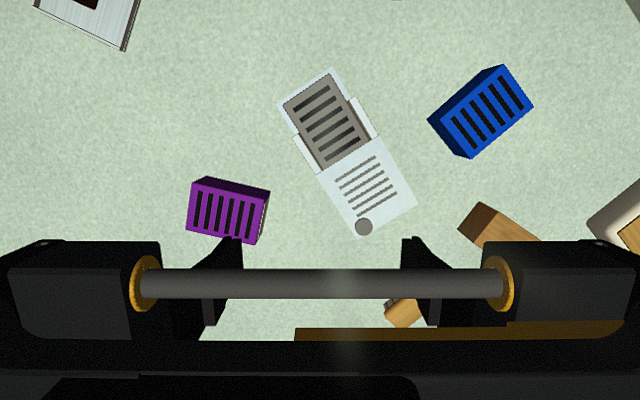

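The wrist view shows the cassette top, with slots, centred near (327,120) and its rear edge at the upper end (285,103)-(330,72). The roof runs from (318,175) to (415,205), and the mouth is up-left.

```bash
cat > m2.py <<'E'
from h import *
def dockm(f):
    im=cv2.imread(f"pics/{f}.png");z=np.load(f"pics/{f}.npz");c={k:z[k] for k in("intrinsics","D","R","t")};d=z["d"]
    X=np.zeros((*d.shape,3));v,u=np.nonzero(d>0);X[v,u]=cloud(c,d,d>0)
    hsv=cv2.cvtColor(im,cv2.COLOR_BGR2HSV).astype(int)
    return im,c,d,X,hsv
def fit(nm,c,m,z):
    m=cv2.morphologyEx(m.astype(np.uint8),cv2.MORPH_CLOSE,np.ones((9,9)))
    m=cv2.morphologyEx(m,cv2.MORPH_OPEN,np.ones((3,3)))
    k=max(cv2.findContours(m,cv2.RETR_EXTERNAL,cv2.CHAIN_APPROX_NONE)[0],key=cv2.contourArea)
    P=plane(c,k.reshape(-1,2),z);print(nm,"plane rect",rect(P));return P
if __name__=="__main__":
    im,c,d,X,hsv=dockm("w1")
    for p in((327,120),(340,150),(318,140),(380,190),(400,205),(250,120),(290,150)): print(p,im[p[1],p[0]],hsv[p[1],p[0]],X[p[1],p[0]].round(4))
    D=box(d.shape,265,60,425,238)
    g=D&(hsv[...,2]<150)&(X[...,2]>.05)&(X[...,2]<.068)
    P=cloud(c,d,g);print("cass",len(P),np.median(P,0),rect(P),np.percentile(P[:,2],[25,50,75]));fit("cass",c,g,.062)
    r=D&(X[...,2]>.0665)&(hsv[...,2]>150);P=cloud(c,d,r);print("roof",len(P),rect(P),np.percentile(P[:,2],[25,50,75]))
    fit("roof",c,r,.07)
    a=D&(X[...,2]>.062);P=cloud(c,d,a);print("walls+roof",rect(P))
E
python3 m2.py
```

```text
(327, 120) [108 120 121] [ 28  27 121] [ 0.5516 -0.0586  0.0627]
(340, 150) [58 65 60] [51 27 65] [ 0.5376 -0.0967  0.0628]
(318, 140) [124 135 134] [ 33  21 135] [ 0.5264 -0.0682  0.0623]
(380, 190) [156 162 145] [ 79  27 162] [ 0.5392 -0.1691  0.0706]
(400, 205) [222 229 216] [ 74  14 229] [ 0.5445 -0.2026  0.07  ]
(250, 120) [189 213 193] [ 55  29 213] [4.736e-01 1.790e-02 4.000e-04]
(290, 150) [180 205 188] [ 50  31 205] [ 4.837e-01 -5.200e-02  3.000e-04]
cass 4452 [ 0.54933681 -0.05940861  0.06197952] [549.  -59.8  96.3  74.9  78.2] [0.06138355 0.06197952 0.06259615]
cass plane rect [548.8 -60.1  95.5  74.9  78.1]
roof 4925 [ 534.3 -130.5  159.1   94.1   78. ] [0.06923381 0.06982185 0.07040273]
roof plane rect [ 532.4 -140.   139.    94.    78. ]
walls+roof [ 538.5 -111.3  198.6   94.2   78. ]
```

```bash
python3 -m handwheel '[[0.05,0.039,-0.036,0,0,0,0],[0.05,0.039,-0.036,0,0,0,0],[0.05,0.039,-0.036,0,0,0,0],[0.05,0.039,-0.036,0,0,0,0],[0.05,0.039,-0.036,0,0,0,0],[0.05,0.039,-0.036,0,0,0,0],[0.05,0.039,-0.036,0,0,0,0],[0.05,0,0,0,0,0,-10.2],[0.05,0,0,0,0,0,-10.2],[0.05,0,0,0,0,0,-10.2],[0.05,0,0,0,0,0,-10.2],[0.05,0,0,0,0,0,-10.2]]' && python3 -m handwheel '[[0.05,0,0,0.01,0,0,-10.2],[0.05,0,0,0.01,0,0,-10.2],[0.05,0,0,0.01,0,0,-10.2],[0.05,0,0,0.01,0,0,-10.2],[0.05,0,0,0.01,0,0,-10.2],[0.05,0,0,0.01,0,0,-10.2],[0.05,0,0,0.01,0,0,-10.2],[0.05,0,0,0.01,0,0,-10.2],[0.05,0,0,0.01,0,0,-10.2],[0.05,0,0,0.01,0,0,-10.2],[0.05,0,0,0,0,0,0]]'; python3 - <<'E'
from h import *
c=ctrl.camera_info("wrist");im,d=ctrl.get_image("wrist");cv2.imwrite("pics/w2.png",im);np.savez("pics/w2.npz",d=d,**{k:np.array(v) for k,v in c.items()})
s=ctrl.get_state();print(s["position"],Ro.from_rotvec(s["tool_rot"]).as_matrix().round(3),s["joint_positions"].round(2) if hasattr(s["joint_positions"],"round") else s["joint_positions"])
E
```

```text
time: 3.15
position: [0.5099, 0.2672, 0.3123]
tool_rot: [-2.09, -2.345, 0.001]
ft_force: [-0.0, 0.0, -0.7]
grip_width: 0.571
grip_force: 0.0
time: 4.53
position: [0.5096, 0.2668, 0.2115]
tool_rot: [0.497, -3.1, -0.0]
ft_force: [-0.3, -0.5, 0.0]
grip_width: 0.574
grip_force: 0.0
[0.50978424 0.26712019 0.21218629] [[-0.95  -0.312 -0.001]
 [-0.312  0.95   0.   ]
 [ 0.001  0.    -1.   ]] [ 0.47  0.42 -1.25  1.63  0.41  1.39  1.05]
```

View pics/w2.png

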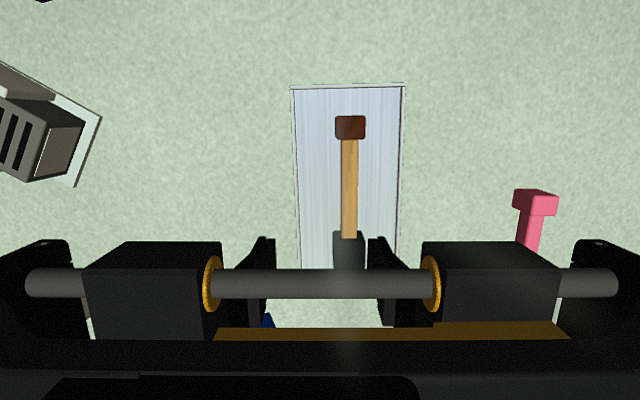

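The view shows the butt at (350,127), the handle running down to (349,238) between the fingers, and the tray's near edges at (292,88) and (403,85). The head is partly hidden.

```bash
cat > m3.py <<'E'
from m2 import *
im,c,d,X,hsv=dockm("w2")
B=box(d.shape,285,80,410,270)
H=hsv[...,0];S=hsv[...,1];V=hsv[...,2]
b=B&(S>90)&(X[...,2]>.038)&box(d.shape,330,110,372,145);P=cloud(c,d,b);print("butt",len(P),np.median(P,0).round(4),rect(P))
h=box(d.shape,335,140,365,236)&(S>70)&(X[...,2]>.031);P=cloud(c,d,h);print("handle",len(P),P.mean(0).round(4),rect(P),np.percentile(P[:,2],[25,50,75]))
h=B&(V<60)&(X[...,2]>.038)&box(d.shape,325,225,370,268);P=cloud(c,d,h);print("head?",len(P),P.mean(0).round(4) if len(P) else 0)
t=B&(X[...,2]>.0085)&(X[...,2]<.018);P=cloud(c,d,t);print("tray rim",len(P),rect(P))
t=B&(X[...,2]<.008)&(X[...,2]>.002);P=cloud(c,d,t);print("tray floor z",np.median(P[:,2]),rect(P))
# two-view check of handle height: handle centreline pixels intersect planes: top camera vs wrist
T=np.load("pics/top0.npy")
E
python3 m3.py
python3 - <<'E'
from h import *
# tray outline, top view, by brightness against the table; corners on z=.014
im=cv2.imread("pics/top0.png");c=ctrl.camera_info("top")
hsv=cv2.cvtColor(im,cv2.COLOR_BGR2HSV).astype(int)
print(hsv[200,235],hsv[220,268],hsv[200,205],hsv[245,290])
m=(box(hsv.shape[:2],215,165,290,260)&~((hsv[...,0]>30)&(hsv[...,0]<85))).astype(np.uint8)
m=cv2.morphologyEx(m,cv2.MORPH_CLOSE,np.ones((5,5)));k=max(cv2.findContours(m,0,1)[0],key=cv2.contourArea)
P=plane(c,k.reshape(-1,2),.012);print("tray top view",rect(P))
E
```

```text
butt 610 [0.4387 0.2754 0.0436] [439.2 275.1  21.6  27.5  18.3]
handle 1521 [0.5    0.2959 0.0346] [501.8 296.7 106.1  17.5  18.9] [0.03406851 0.03461362 0.03513464]
head? 525 [0.5577 0.3223 0.0655]
tray rim 1940 [497.1 295.5 211.7 124.4  19.6]
tray floor z 0.0038484020874178498 [499.5 294.4 223.1 133.9  16.7]
[113  18 131] [117  18 130] [ 42  20 126] [ 42  21 123]
tray top view [507.9 297.9 231.9 125.5  19.6]
```

```bash
python3 -m handwheel '[[0.05,-0.0085,0.030,0,0,0,-0.5],[0.05,0,0,0.05,0,0,0],[0.05,0,0,0.05,0,0,0],[0.05,0,0,0.05,0,0,0],[0.05,0,0,0.03,0,0,0],[0.05,0,0,0.015,0,0,0],[0.05,0,0,0.007,0,0,0],[0.05,0,0,0,0,0,0]]' && python3 -m handwheel '[[0.005,0,0,0,0,0,0],[0.005,0,0,0,0,0,0],[0.005,0,0,0,0,0,0],[0.005,0,0,0,0,0,0],[0.005,0,0,0,0,0,0],[0.005,0,0,0,0,0,0]]' 40
```

```text
time: 5.58
position: [0.5089, 0.2991, 0.0113]
tool_rot: [-0.516, 3.098, 0.0]
ft_force: [-0.1, 0.8, -0.6]
grip_width: 0.572
grip_force: 0.0
time: 6.32
position: [0.5084, 0.2987, 0.0107]
tool_rot: [-0.518, 3.098, -0.0]
ft_force: [0.2, -0.7, 1.9]
grip_width: 0.207
grip_force: 40.0
```

```bash
python3 -m handwheel '[[0.005,0,0,-0.02,0,0,0],[0.005,0,0,-0.04,0,0,0],[0.005,0,0,-0.05,0,0,0],[0.005,0,0,0,0,0,0]]' && python3 -m handwheel '[[0.005,0,0,0,0,0,10],[0.005,0,0,0,0,0,10],[0.005,0,0,0,0,0,10],[0.005,0,0,0,0,0,10],[0.005,0,0,0,0,0,10],[0.005,0,0,0,0,0,10],[0.005,0,0,0,0,0,10],[0.005,0,0,0,0,0,10],[0.005,0,0,0,0,0,10],[0.005,0,0,0,0,0,10],[0.005,0,0,0,0,0,10],[0.005,0,0,0,0,0,10]]' && python3 -m handwheel '[[0.005,-0.046,0.0286,0,0,0,0],[0.005,-0.046,0.0286,0,0,0,0],[0.005,-0.046,0.0286,0,0,0,0],[0.005,-0.046,0.0286,0,0,0,0],[0.005,0,0,0,0,0,0]]'; python3 - <<'E'
from h import *
c=ctrl.camera_info("wrist");im,d=ctrl.get_image("wrist");cv2.imwrite("pics/w3.png",im);np.savez("pics/w3.npz",d=d,**{k:np.array(v) for k,v in c.items()})
s=ctrl.get_state();print(s["position"],Ro.from_rotvec(s["tool_rot"]).as_matrix().round(3),np.round(s["joint_positions"],2))
E
```

```text
time: 6.82
position: [0.5103, 0.301, 0.1255]
tool_rot: [-0.518, 3.091, 0.004]
ft_force: [-0.5, -0.7, -2.5]
grip_width: 0.203
grip_force: 40.0
time: 8.32
position: [0.5075, 0.2984, 0.1198]
tool_rot: [-2.429, -1.991, 0.003]
ft_force: [-0.2, -0.3, -1.6]
grip_width: 0.205
grip_force: 40.0
time: 8.95
position: [0.5866, 0.0889, 0.1193]
tool_rot: [2.433, 1.985, -0.005]
ft_force: [-0.4, -0.3, -2.0]
grip_width: 0.205
grip_force: 40.0
[0.58546808 0.09306818 0.1195772 ] [[ 0.196  0.981 -0.002]
 [ 0.981 -0.196 -0.001]
 [-0.001 -0.002 -1.   ]] [ 0.36  0.35 -0.67  1.7   0.23  1.17 -0.57]
```

View pics/w3.png

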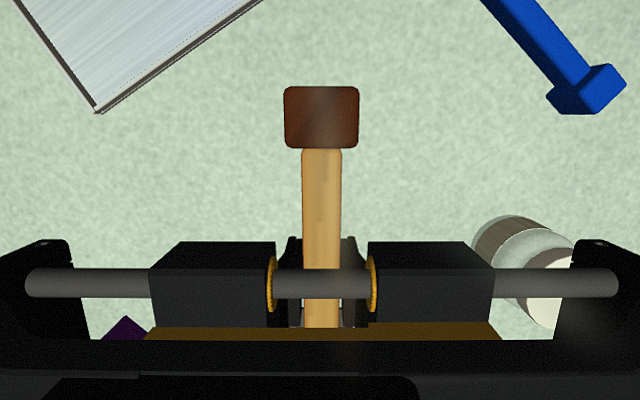

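The butt is at (321,117) and the handle at column 321, so the bar is straight in the fingers. The jar at (530,260) and the blue bar are clear of it.

```bash
python3 -m handwheel '[[0.005,0,-0.0035,0.03,0,0,0.7],[0.005,0,0,0.03,0,0,0],[0.005,0,0,0.02,0,0,0],[0.005,0,0,0.013,0,0,0],[0.005,0,0,0,0,0,0],[0.005,0,0,0,0,0,0]]'; cat > look.py <<'E'
import sys
from h import *
s=ctrl.get_state();p=s["position"];R=Ro.from_rotvec(s["tool_rot"]).as_matrix()
O=np.array([.5385,-.1109]);u=np.array([-.2079,-.9781]);n=np.array([.9781,-.2079])
print("t %.2f"%s["time"],"TCP s,l,z mm",((p[:2]-O)@u*1000).round(1),((p[:2]-O)@n*1000).round(1),round(p[2]*1000,1),"yaw",np.degrees(np.arctan2(R[1,0],R[0,0])).round(2),"F along",(np.array(s["ft_force"])[:2]@u).round(2),np.round(s["joint_positions"],2))
if len(sys.argv)>1:
    f=sys.argv[1];c=ctrl.camera_info("top");im,d=ctrl.get_image("top");cv2.imwrite(f"pics/{f}.png",im);np.save(f"pics/{f}.npy",d)
    cv2.imwrite(f"pics/{f}c.png",cv2.resize(im[150:250,250:430],None,fx=4,fy=4,interpolation=cv2.INTER_CUBIC))
    # profile along the channel centre line at cassette-top height
    ss=np.arange(-140,10,1.);S=np.r_[[np.r_[O+u*a/1000,.062] for a in ss]]
    uv=cv2.projectPoints(S,cv2.Rodrigues(np.array(c["R"]))[0],np.array(c["t"]),c["intrinsics"],np.array(c["D"]))[0].reshape(-1,2).astype(np.float32)
    g=cv2.cvtColor(im,cv2.COLOR_BGR2GRAY);pr=cv2.remap(g,uv[:,:1],uv[:,1:],cv2.INTER_LINEAR).ravel()
    print({int(a):int(b) for a,b in zip(ss[::3],pr[::3])})
E
python3 look.py top1
```

```text
time: 9.75
position: [0.5828, 0.0973, 0.0285]
tool_rot: [2.436, 1.983, 0.002]
ft_force: [-0.5, 0.2, -1.7]
grip_width: 0.203
grip_force: 40.0
t 9.75 TCP s,l,z mm -212.8 0.1 28.5 yaw 78.3 F along -0.05 [ 0.32  0.44 -0.64  1.79  0.31  1.01 -0.64]
{-140: 43, -137: 43, -134: 46, -131: 56, -128: 76, -125: 103, -122: 123, -119: 126, -116: 127, -113: 132, -110: 135, -107: 128, -104: 103, -101: 85, -98: 85, -95: 88, -92: 82, -89: 64, -86: 49, -83: 66, -80: 86, -77: 80, -74: 56, -71: 55, -68: 73, -65: 83, -62: 75, -59: 59, -56: 56, -53: 76, -50: 84, -47: 74, -44: 46, -41: 60, -38: 80, -35: 81, -32: 64, -29: 53, -26: 65, -23: 80, -20: 80, -17: 63, -14: 50, -11: 68, -8: 89, -5: 107, -2: 129, 1: 139, 4: 140, 7: 139}
```

View pics/top1c.png

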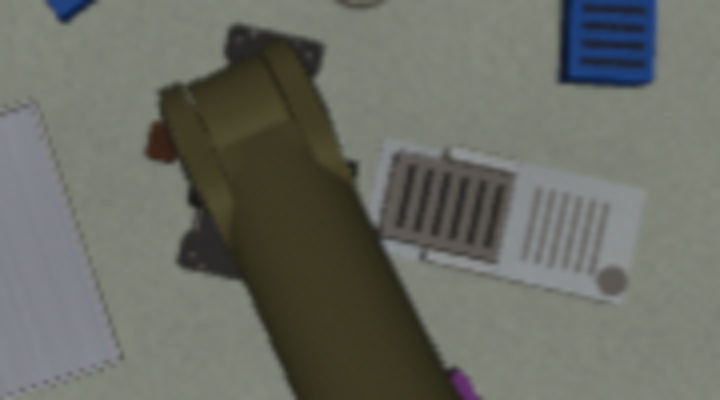

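The top crop shows the cassette at about (445,205), with its rear edge near (390,200) and clear of the bar. The rear sits at about -101 mm along the channel. Tapping first.

```bash
python3 -m handwheel '[[0.005,-0.005,0,0,0,0,0.2],[0.005,-0.005,0,0,0,0,0],[0.005,-0.005,0,0,0,0,0],[0.005,-0.005,0,0,0,0,0],[0.005,-0.003,0,0,0,0,0],[0.005,-0.003,0,0,0,0,0],[0.005,-0.003,0,0,0,0,0],[0.005,-0.003,0,0,0,0,0]]'; python3 look.py|cut -c1-200; python3 -m handwheel '[[0.005,-0.002,0,0,0,0,0]]'; python3 look.py|cut -c1-200; python3 -m handwheel '[[0.005,0.007,0,0,0,0,0],[0.005,0.007,0,0,0,0,0],[0.005,0,0,0,0,0,0]]'; python3 look.py top2
```

```text
time: 10.8
position: [0.5755, 0.0664, 0.0276]
tool_rot: [-2.439, -1.98, -0.001]
ft_force: [-0.1, 1.5, -2.2]
grip_width: 0.205
grip_force: 40.0
t 10.80 TCP s,l,z mm -181.1 -0.7 27.6 yaw 78.13 F along -1.46 [ 0.37  0.42 -0.64  1.82  0.29  1.   -0.59]
time: 10.92
position: [0.5751, 0.0639, 0.0276]
tool_rot: [-2.44, -1.979, -0.001]
ft_force: [0.5, 2.6, -2.8]
grip_width: 0.203
grip_force: 40.0
t 10.93 TCP s,l,z mm -178.6 -0.6 27.6 yaw 78.1 F along -2.6 [ 0.38  0.42 -0.63  1.82  0.29  1.   -0.58]
time: 11.3
position: [0.5779, 0.0785, 0.0276]
tool_rot: [-2.438, -1.981, -0.0]
ft_force: [0.0, 0.4, -2.5]
grip_width: 0.2
grip_force: 40.0
t 11.30 TCP s,l,z mm -193.5 -0.8 27.6 yaw 78.18 F along -0.43 [ 0.35  0.43 -0.64  1.81  0.3   1.   -0.61]
{-140: 52, -137: 50, -134: 50, -131: 49, -128: 47, -125: 47, -122: 46, -119: 45, -116: 46, -113: 51, -110: 57, -107: 74, -104: 100, -101: 116, -98: 105, -95: 86, -92: 84, -89: 90, -86: 86, -83: 73, -80: 46, -77: 61, -74: 82, -71: 80, -68: 62, -65: 53, -62: 66, -59: 81, -56: 78, -53: 62, -50: 50, -47: 70, -44: 86, -41: 77, -38: 53, -35: 56, -32: 74, -29: 83, -26: 72, -23: 55, -20: 57, -17: 76, -14: 84, -11: 71, -8: 52, -5: 88, -2: 124, 1: 138, 4: 140, 7: 139}
```

```bash
python3 -m handwheel '[[0.005,-0.005,0,0,0,0,0],[0.005,-0.005,0,0,0,0,0],[0.005,-0.004,0,0,0,0,0],[0.005,-0.003,0,0,0,0,0],[0.005,-0.003,0,0,0,0,0],[0.005,-0.003,0,0,0,0,0],[0.005,-0.003,0,0,0,0,0],[0.005,-0.001,0,0,0,0,0]]'; python3 look.py|cut -c1-200; python3 -m handwheel '[[0.005,0.007,0,0,0,0,0],[0.005,0.007,0,0,0,0,0],[0.005,0,0,0,0,0,0]]'; python3 look.py top3
```

```text
time: 12.35
position: [0.5724, 0.0507, 0.0276]
tool_rot: [2.44, 1.979, 0.0]
ft_force: [-0.2, 2.4, -2.5]
grip_width: 0.204
grip_force: 40.0
t 12.35 TCP s,l,z mm -165.1 -0.5 27.6 yaw 78.07 F along -2.29 [ 0.4   0.41 -0.63  1.83  0.29  0.99 -0.56]
time: 12.72
position: [0.5753, 0.0657, 0.0276]
tool_rot: [-2.438, -1.981, -0.0]
ft_force: [0.0, 0.1, -2.2]
grip_width: 0.203
grip_force: 40.0
t 12.72 TCP s,l,z mm -180.4 -0.7 27.6 yaw 78.18 F along -0.1 [ 0.37  0.42 -0.64  1.82  0.29  1.   -0.59]
{-140: 54, -137: 54, -134: 53, -131: 53, -128: 52, -125: 52, -122: 51, -119: 50, -116: 49, -113: 47, -110: 47, -107: 47, -104: 48, -101: 49, -98: 52, -95: 58, -92: 69, -89: 88, -86: 97, -83: 88, -80: 83, -77: 89, -74: 88, -71: 78, -68: 55, -65: 55, -62: 74, -59: 83, -56: 71, -53: 53, -50: 57, -47: 78, -44: 84, -41: 68, -38: 49, -35: 61, -32: 79, -29: 81, -26: 63, -23: 52, -20: 66, -17: 83, -14: 79, -11: 61, -8: 56, -5: 94, -2: 126, 1: 138, 4: 139, 7: 138}
```

```bash
python3 -m handwheel '[[0.005,-0.005,0,0,0,0,0],[0.005,-0.005,0,0,0,0,0],[0.005,-0.004,0,0,0,0,0],[0.005,-0.003,0,0,0,0,0],[0.005,-0.003,0,0,0,0,0],[0.005,-0.003,0,0,0,0,0],[0.005,-0.002,0,0,0,0,0],[0.005,-0.001,0,0,0,0,0]]'; python3 look.py|cut -c1-200; python3 -m handwheel '[[0.005,0.007,0,0,0,0,0],[0.005,0.007,0,0,0,0,0],[0.005,0,0,0,0,0,0]]'; python3 look.py top4
```

```text
time: 13.78
position: [0.5699, 0.0391, 0.0276]
tool_rot: [2.44, 1.979, 0.0]
ft_force: [0.3, 1.6, -2.3]
grip_width: 0.204
grip_force: 40.0
t 13.78 TCP s,l,z mm -153.2 -0.5 27.6 yaw 78.08 F along -1.65 [ 0.42  0.4  -0.63  1.84  0.28  0.99 -0.54]
time: 14.15
position: [0.5728, 0.054, 0.0276]
tool_rot: [-2.438, -1.981, -0.0]
ft_force: [0.5, 0.2, -2.2]
grip_width: 0.205
grip_force: 40.0
t 14.15 TCP s,l,z mm -168.4 -0.7 27.6 yaw 78.18 F along -0.27 [ 0.39  0.41 -0.63  1.83  0.29  1.   -0.56]
{-140: 55, -137: 55, -134: 55, -131: 54, -128: 54, -125: 54, -122: 54, -119: 54, -116: 53, -113: 53, -110: 52, -107: 50, -104: 50, -101: 49, -98: 48, -95: 48, -92: 48, -89: 49, -86: 51, -83: 55, -80: 60, -77: 68, -74: 73, -71: 71, -68: 79, -65: 86, -62: 86, -59: 76, -56: 59, -53: 53, -50: 73, -47: 85, -44: 74, -41: 49, -38: 58, -35: 79, -32: 81, -29: 64, -26: 52, -23: 63, -20: 79, -17: 79, -14: 63, -11: 47, -8: 70, -5: 105, -2: 128, 1: 138, 4: 139, 7: 139}
```

```bash
cat > g.py <<'E'
from h import *
import sys
s=ctrl.get_state();u=np.array([-.2079,-.9781]);f=-(np.array(s["ft_force"])[:2]@u)
print("s %.1f F %.2f"%((np.array(s["position"])[:2]-[.5385,-.1109])@u*1000,f));sys.exit(f>4.5)
E
H="python3 -m handwheel"
python3 -m handwheel '[[0.005,-0.005,0,0,0,0,0],[0.005,-0.005,0,0,0,0,0],[0.005,-0.004,0,0,0,0,0],[0.005,-0.002,0,0,0,0,0]]' >/dev/null; python3 g.py && python3 -m handwheel '[[0.005,-0.002,0,0,0,0,0]]' >/dev/null && python3 g.py && python3 -m handwheel '[[0.005,-0.002,0,0,0,0,0]]'>/dev/null && python3 g.py && python3 -m handwheel '[[0.005,-0.002,0,0,0,0,0]]'>/dev/null && python3 g.py && python3 -m handwheel '[[0.005,-0.002,0,0,0,0,0]]' >/dev/null&& python3 g.py&& python3 -m handwheel '[[0.005,-0.002,0,0,0,0,0]]' >/dev/null&& python3 g.py
python3 -m handwheel '[[0.005,0.007,0,0,0,0,0],[0.005,0.007,0,0,0,0,0],[0.005,0,0,0,0,0,0]]' >/dev/null; python3 look.py|cut -c1-200
```

```text
s -151.5 F 1.47
t 15.07 TCP s,l,z mm -166.7 -0.8 27.6 yaw 78.19 F along -0.57 [ 0.4   0.41 -0.63  1.83  0.29  0.99 -0.56]False
```

```bash
sed -i 's/sys.exit(f>4.5)/sys.exit(int(f>4.5))/' g.py
python3 -m handwheel '[[0.005,-0.005,0,0,0,0,0],[0.005,-0.005,0,0,0,0,0],[0.005,-0.004,0,0,0,0,0],[0.005,-0.002,0,0,0,0,0]]' >/dev/null; python3 g.py && python3 -m handwheel '[[0.005,-0.002,0,0,0,0,0]]' >/dev/null && python3 g.py && python3 -m handwheel '[[0.005,-0.002,0,0,0,0,0]]'>/dev/null && python3 g.py && python3 -m handwheel '[[0.005,-0.002,0,0,0,0,0]]'>/dev/null && python3 g.py && python3 -m handwheel '[[0.005,-0.002,0,0,0,0,0]]' >/dev/null&& python3 g.py&& python3 -m handwheel '[[0.005,-0.002,0,0,0,0,0]]' >/dev/null&& python3 g.py
python3 -m handwheel '[[0.005,0.007,0,0,0,0,0],[0.005,0.007,0,0,0,0,0],[0.005,0,0,0,0,0,0]]' >/dev/null; python3 look.py|cut -c1-200
```

```text
s -149.4 F 1.01
s -147.7 F 2.03
s -145.6 F 2.68
s -143.4 F 2.26
s -141.3 F 2.68
s -139.2 F 1.32
t 16.57 TCP s,l,z mm -154.4 -0.6 27.6 yaw 78.18 F along -0.1 [ 0.42  0.4  -0.63  1.84  0.28  0.99 -0.54]
```

```bash

python3 -m handwheel '[[0.005,-0.005,0,0,0,0,0],[0.005,-0.005,0,0,0,0,0],[0.005,-0.004,0,0,0,0,0],[0.005,-0.002,0,0,0,0,0]]' >/dev/null; python3 g.py && python3 -m handwheel '[[0.005,-0.002,0,0,0,0,0]]' >/dev/null && python3 g.py && python3 -m handwheel '[[0.005,-0.002,0,0,0,0,0]]'>/dev/null && python3 g.py && python3 -m handwheel '[[0.005,-0.002,0,0,0,0,0]]'>/dev/null && python3 g.py && python3 -m handwheel '[[0.005,-0.002,0,0,0,0,0]]' >/dev/null&& python3 g.py&& python3 -m handwheel '[[0.005,-0.002,0,0,0,0,0]]' >/dev/null&& python3 g.py
python3 -m handwheel '[[0.005,0.007,0,0,0,0,0],[0.005,0.007,0,0,0,0,0],[0.005,0,0,0,0,0,0]]' >/dev/null; python3 look.py|cut -c1-200
```

```text
s -137.4 F 1.97
s -135.8 F 1.77
s -133.6 F 1.56
s -131.5 F 1.49
s -129.3 F 2.26
s -127.2 F 1.03
t 18.07 TCP s,l,z mm -142.4 -0.6 27.6 yaw 78.17 F along -0.14 [ 0.44  0.4  -0.63  1.84  0.28  0.99 -0.51]
```

```bash

python3 -m handwheel '[[0.005,-0.005,0,0,0,0,0],[0.005,-0.005,0,0,0,0,0],[0.005,-0.004,0,0,0,0,0],[0.005,-0.002,0,0,0,0,0]]' >/dev/null; python3 g.py && python3 -m handwheel '[[0.005,-0.002,0,0,0,0,0]]' >/dev/null && python3 g.py && python3 -m handwheel '[[0.005,-0.002,0,0,0,0,0]]'>/dev/null && python3 g.py && python3 -m handwheel '[[0.005,-0.002,0,0,0,0,0]]'>/dev/null && python3 g.py && python3 -m handwheel '[[0.005,-0.002,0,0,0,0,0]]' >/dev/null&& python3 g.py&& python3 -m handwheel '[[0.005,-0.002,0,0,0,0,0]]' >/dev/null&& python3 g.py
python3 -m handwheel '[[0.005,0.007,0,0,0,0,0],[0.005,0.007,0,0,0,0,0],[0.005,0,0,0,0,0,0]]' >/dev/null; python3 look.py top5
```

```text
s -125.5 F 2.35
s -123.8 F 2.31
s -121.6 F 2.01
s -119.4 F 1.67
s -117.3 F 1.67
s -115.2 F 1.64
t 19.57 TCP s,l,z mm -130.4 -0.6 27.6 yaw 78.17 F along 0.54 [ 0.46  0.39 -0.63  1.85  0.27  0.99 -0.49]
{-140: 57, -137: 56, -134: 56, -131: 56, -128: 57, -125: 58, -122: 57, -119: 57, -116: 56, -113: 56, -110: 56, -107: 55, -104: 54, -101: 54, -98: 54, -95: 54, -92: 55, -89: 55, -86: 54, -83: 55, -80: 55, -77: 54, -74: 54, -71: 53, -68: 53, -65: 52, -62: 52, -59: 51, -56: 50, -53: 49, -50: 50, -47: 51, -44: 55, -41: 60, -38: 61, -35: 62, -32: 64, -29: 70, -26: 78, -23: 80, -20: 70, -17: 53, -14: 59, -11: 80, -8: 87, -5: 104, -2: 128, 1: 138, 4: 139, 7: 138}
```

```bash

python3 -m handwheel '[[0.005,-0.005,0,0,0,0,0],[0.005,-0.005,0,0,0,0,0],[0.005,-0.004,0,0,0,0,0],[0.005,-0.002,0,0,0,0,0]]' >/dev/null; python3 g.py && python3 -m handwheel '[[0.005,-0.001,0,0,0,0,0]]' >/dev/null && python3 g.py && python3 -m handwheel '[[0.005,-0.001,0,0,0,0,0]]'>/dev/null && python3 g.py && python3 -m handwheel '[[0.005,-0.001,0,0,0,0,0]]'>/dev/null && python3 g.py && python3 -m handwheel '[[0.005,-0.001,0,0,0,0,0]]' >/dev/null&& python3 g.py&& python3 -m handwheel '[[0.005,-0.001,0,0,0,0,0]]' >/dev/null&& python3 g.py&& python3 -m handwheel '[[0.005,-0.001,0,0,0,0,0]]' >/dev/null&& python3 g.py&& python3 -m handwheel '[[0.005,-0.001,0,0,0,0,0]]' >/dev/null&& python3 g.py&& python3 -m handwheel '[[0.005,-0.001,0,0,0,0,0]]' >/dev/null&& python3 g.py
python3 -m handwheel '[[0.005,0.007,0,0,0,0,0],[0.005,0.007,0,0,0,0,0],[0.005,0,0,0,0,0,0]]' >/dev/null; python3 look.py top6
```

```text
s -114.4 F 4.13
s -114.1 F 5.77
t 20.62 TCP s,l,z mm -126.9 -0.6 27.5 yaw 78.16 F along 0.34 [ 0.46  0.39 -0.63  1.85  0.27  0.99 -0.48]
{-140: 57, -137: 57, -134: 57, -131: 56, -128: 56, -125: 56, -122: 57, -119: 57, -116: 57, -113: 57, -110: 57, -107: 55, -104: 55, -101: 55, -98: 55, -95: 55, -92: 55, -89: 54, -86: 54, -83: 54, -80: 54, -77: 54, -74: 54, -71: 54, -68: 53, -65: 53, -62: 53, -59: 52, -56: 51, -53: 50, -50: 49, -47: 51, -44: 52, -41: 54, -38: 58, -35: 61, -32: 62, -29: 63, -26: 64, -23: 65, -20: 61, -17: 53, -14: 57, -11: 78, -8: 91, -5: 108, -2: 128, 1: 138, 4: 139, 7: 138}
```

```bash
sed -i 's/f>4.5/f>8/' g.py
python3 -m handwheel '[[0.005,-0.005,0,0,0,0,0],[0.005,-0.005,0,0,0,0,0],[0.005,-0.002,0,0,0,0,0],[0.005,0,0,0,0,0,0]]' >/dev/null; python3 g.py && python3 -m handwheel '[[0.005,-0.0007,0,0,0,0,0]]' >/dev/null && python3 g.py && python3 -m handwheel '[[0.005,-0.0007,0,0,0,0,0]]'>/dev/null && python3 g.py && python3 -m handwheel '[[0.005,-0.0007,0,0,0,0,0]]'>/dev/null && python3 g.py && python3 -m handwheel '[[0.005,-0.0007,0,0,0,0,0]]' >/dev/null&& python3 g.py
python3 -m handwheel '[[0.005,0.007,0,0,0,0,0],[0.005,0.007,0,0,0,0,0],[0.005,0,0,0,0,0,0]]' >/dev/null; python3 look.py top7|cut -c1-150
```

```text
s -114.4 F 0.10
s -114.4 F 3.82
s -114.3 F 4.70
s -114.0 F 5.80
s -113.8 F 7.00
t 22.05 TCP s,l,z mm -125.8 -0.5 27.5 yaw 78.14 F along 0.51 [ 0.46  0.39 -0.63  1.85  0.27  0.98 -0.48]
{-140: 57, -137: 57, -134: 57, -131: 57, -128: 55, -125: 55, -122: 58, -119: 58, -116: 58, -113: 56, -110: 55, -107: 56, -104: 55, -101: 54, -98: 55,
```

```bash
python3 -m handwheel '[[0.005,0.02,0,0,0,0,0],[0.005,0.04,0,0,0,0,0],[0.005,0.03,0,-0.03,0,0,0],[0.005,0,0,-0.05,0,0,0],[0.005,0.046,-0.0286,-0.02,0,0,0],[0.005,0.046,-0.0286,0,0,0,0],[0.005,0.046,-0.0286,0,0,0,0],[0.005,0.046,-0.0286,0,0,0,0],[0.005,0,0,0,0,0,-10.5],[0.005,0,0,0,0,0,-10.5],[0.005,0,0,0,0,0,-10.5]]' && python3 -m handwheel '[[0.005,0,0,0,0,0,-10],[0.005,0,0,0,0,0,-10],[0.005,0,0,0,0,0,-10],[0.005,0,0,0,0,0,-10],[0.005,0,0,0,0,0,-10],[0.005,0,0,0,0,0,-10],[0.005,0,0,0,0,0,-10],[0.005,0,0,0,0,0,-10],[0.005,0,0,0,0,0,-9.5],[0.005,0,0,0,0,0,0],[0.005,0,0,0,0,0,0]]'; python3 - <<'E'
from h import *
s=ctrl.get_state();R=Ro.from_rotvec(s["tool_rot"]).as_matrix();p=np.array(s["position"]);print("yaw",np.degrees(np.arctan2(R[1,0],R[0,0])),"shift",((np.array([.5083,.2985,.0117])-p)@R).round(4))
c=ctrl.camera_info("wrist");im,d=ctrl.get_image("wrist");cv2.imwrite("pics/w4.png",im)
E
```

```text
time: 23.48
position: [0.5089, 0.3031, 0.1273]
tool_rot: [1.803, 2.572, -0.001]
ft_force: [0.0, -0.0, -2.0]
grip_width: 0.203
grip_force: 40.0
time: 24.85
position: [0.509, 0.3032, 0.1274]
tool_rot: [0.516, -3.099, 0.001]
ft_force: [-0.0, -0.0, -3.4]
grip_width: 0.205
grip_force: 40.0
yaw -161.10058823484022 shift [ 0.0021 -0.0042  0.1157]
```

View pics/w4.png

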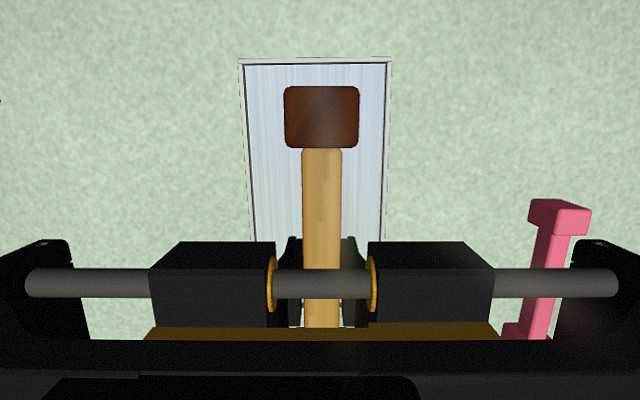

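The bar, with its butt at (321,117), sits lengthwise over the tray, whose edges are at (240,62) and (390,60). I'll lower it, watch the contact force, open slightly and withdraw.

```bash
python3 -m handwheel '[[0.005,0.002,-0.004,0.03,0,0,0],[0.005,0,0,0.04,0,0,0],[0.005,0,0,0.03,0,0,0],[0.005,0,0,0.01,0,0,0],[0.005,0,0,0.003,0,0,0],[0.005,0,0,0,0,0,0]]' && python3 -m handwheel '[[0.005,0,0,0.002,0,0,0],[0.005,0,0,0,0,0,0]]'
```

```text
time: 25.65
position: [0.5089, 0.2998, 0.0156]
tool_rot: [-0.52, 3.097, 0.001]
ft_force: [-0.0, -0.5, -2.2]
grip_width: 0.202
grip_force: 40.0
time: 25.9
position: [0.5085, 0.2993, 0.013]
tool_rot: [-0.52, 3.097, -0.0]
ft_force: [0.1, 0.2, -2.3]
grip_width: 0.204
grip_force: 40.0
```

```bash
python3 -m handwheel '[[0.005,0,0,0.0015,0,0,0],[0.005,0,0,0.0005,0,0,0],[0.005,0,0,0,0,0,0]]' && python3 -m handwheel '[[0.05,0,0,0,0,0,0],[0.05,0,0,0,0,0,0],[0.05,0,0,0,0,0,0],[0.05,0,0,0,0,0,0],[0.05,0,0,-0.02,0,0,0],[0.05,0,0,-0.03,0,0,0],[0.05,0,0,-0.05,0,0,0],[0.05,0,0,-0.06,0,0,0],[0.05,0,0,-0.06,0,0,0],[0.05,0,0,-0.03,0,0,0],[0.05,0,0,0,0,0,0]]'; python3 - <<'E'
from h import *
c=ctrl.camera_info("wrist");im,d=ctrl.get_image("wrist");cv2.imwrite("pics/w5.png",im);np.savez("pics/w5.npz",d=d,**{k:np.array(v) for k,v in c.items()})
im,d=ctrl.get_image("top");cv2.imwrite("pics/t8.png",cv2.resize(im[150:250,215:430],None,fx=3.5,fy=3.5,interpolation=cv2.INTER_CUBIC))
E
```

```text
time: 26.28
position: [0.5082, 0.2992, 0.0107]
tool_rot: [-0.521, 3.098, -0.001]
ft_force: [-1.3, -0.1, 0.2]
grip_width: 0.202
grip_force: 40.0
time: 27.65
position: [0.5089, 0.3008, 0.2645]
tool_rot: [-0.521, 3.092, 0.003]
ft_force: [-0.9, 0.3, -0.8]
grip_width: 0.577
grip_force: 0.0
```

View pics/w5.png

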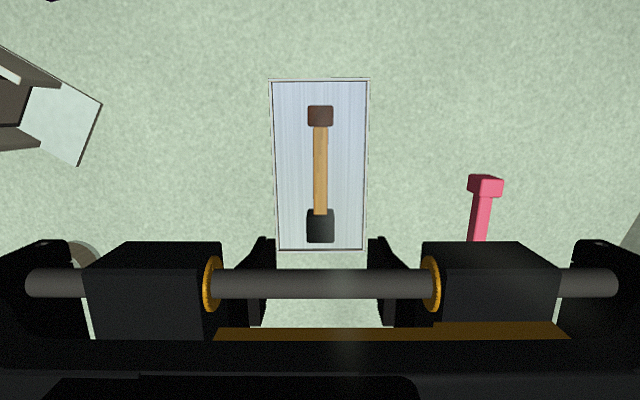

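View pics/t8.png

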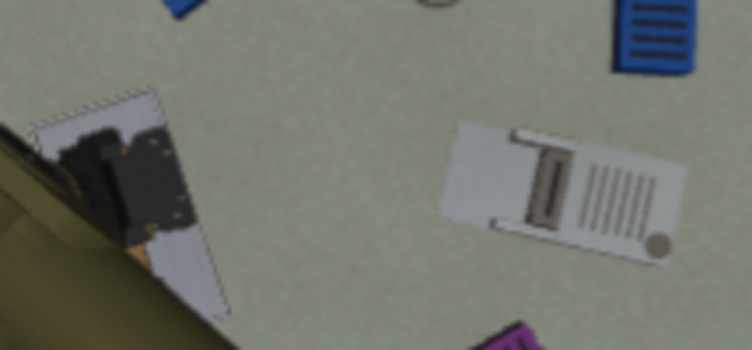

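The bar lies centred in the tray, from its butt at (320,116) to its head at (320,226). In the top crop the cassette is home under the roof and square, with its rear part at (549,187), and nothing else has moved. Handing in.

```bash
python3 -m handwheel '[[0.05,0,0,0,0,0,0],[0.05,0,0,0,0,0,0]]'; python3 -c "
from bench import ctrl
print(ctrl.close_job())"
```

```text
time: 28.0
position: [0.5078, 0.2988, 0.2594]
tool_rot: [0.521, -3.096, 0.001]
ft_force: [0.2, 0.0, 0.1]
grip_width: 0.574
grip_force: 0.0
the job is handed in; nothing more can be done
None
```

I tapped the cassette home until it just met the buffer (about 7 N at most read at the wrist), laid the bar back in its tray, and handed the job in at 28 s; the hand-in gave no verdict.

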